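Change over the solvent pumps at the bench switches

TASK

Change over the solvent pumps: first flip the amber-capped toggle switch off (lever towards the black bar on its box), then flip the blue-capped toggle switch on (lever towards the green bar on its box). The two must never be on at the same time, and the grey-capped switch must stay off.

Things in the scene. Friction and masses are not known exactly. Their poses are not given: they have to be found in the camera images.
- amber_box: fixed bench switch box with amber lever cap and amber band: white, 110 mm long (its x), 64 mm wide, 45 mm high. Origin: centre of its underside, z up. On top, a green bar 46 mm long across its +x (ON) end, a black one across its -x (OFF) end. Lever pivot: middle of its top, axis along y. Its lever starts ON.
- amber_toggle (a joint): amber over-centre lever, rad: 0 = OFF (leans 0.45 rad to the box's -x, black bar), 0.45 upright, 0.9 = ON (leans 0.45 to +x, green bar). 9 mm steel stem; amber ball 22 mm wide, centre 55 mm from the pivot: at either end 24 mm off the middle, 95 mm over the bench. A spring drives it away from upright: about 3.5 N at the ball starts it; past upright it snaps to its stop and stays.
- blue_box: fixed bench switch box with blue lever cap and blue band: white, 110 mm long (its x), 64 mm wide, 45 mm high. Origin: centre of its underside, z up. On top, a green bar 46 mm long across its +x (ON) end, a black one across its -x (OFF) end. Lever pivot: middle of its top, axis along y. Its lever starts OFF.
- blue_toggle (a joint): blue over-centre lever, rad: 0 = OFF (leans 0.45 rad to the box's -x, black bar), 0.45 upright, 0.9 = ON (leans 0.45 to +x, green bar). 9 mm steel stem; blue ball 22 mm wide, centre 55 mm from the pivot: at either end 24 mm off the middle, 95 mm over the bench. A spring drives it away from upright: about 3.5 N at the ball starts it; past upright it snaps to its stop and stays.
- grey_toggle (a joint): lever of the third, like box with grey cap and band: 0 = OFF, 0.45 upright, 0.9 = ON; starts OFF, to be left so. The three boxes stand side by side in any order, centres at least 140 mm apart, with nothing between them; their levers reach 111 mm over the bench.
There are look-alikes about, which are no part of the job. What is shaped like the amber_box but turquoise is not meant. What is shaped like the blue_box but yellow is not meant.

How it is judged:
On the way, in this order (a step that is already met when the one before it is completed fails the run):
1. the amber toggle is off, the blue one not yet on (value of joint amber_toggle below 0.15 rad and value of joint blue_toggle below 0.45 rad), for 0.1 s.
2. the blue toggle is on (value of joint blue_toggle above 0.75 rad), for 0.1 s.
At the end, for the whole second after the job is handed in: The amber toggle rests off (below 0.15 rad), the blue toggle rests on (above 0.75 rad) and the grey toggle rests off (below 0.15 rad) (value of joint each of amber_toggle, grey_toggle below 0.15 rad and value of joint blue_toggle above 0.75 rad); the robot touches nothing.
It fails at once if amber and blue are both on (past upright) at once (value of joint each of amber_toggle, blue_toggle above 0.45 rad).
It fails at once if the grey toggle is flipped past upright (value of joint grey_toggle above 0.45 rad).
It also fails if it takes over 40 s, if anything falls off the work surface, if the arm or the gripper's body presses on something with over 40 N, if the wrist force passes 120 N, or if a joint passes its speed limit or range.

ROBOT

A 6-joint arm with a two-finger parallel gripper is mounted at the origin on the work surface. World frame = base frame: x ahead of the robot, y to its left, z up, the work surface at z = 0. Lengths are in m, angles in rad, forces in N, time in s.
With the tool pointing down it reaches from about 0.225 to 0.875 m from the base axis. Payload 3.4 kg.
Tool frame: the origin (TCP) lies at the very end of the fingers, on their centre line; the grasp point (between the pads) lies 19 mm behind it; z points along the fingers, y is the line along which they close (so a half turn about z gives the same grasp; the last joint's range is limited). The gripper opens to 85 mm and grips with 20 to 120 N. Pads are 22 mm wide; open, the fingers measure 114 mm over their backs; the gripper's body (76 mm by 85 mm) begins 54 mm behind the grasp point. The pads swing forward as they close: fully open they stand 13 mm farther back than shut.
Start: joints at [-1.296, 0.276, 1.505, -0, 1.361, -0.121], TCP at [0.222, -0.531, 0.231] pointing down, gripper open.
Joint ranges: [-2.89, 2.89], [-0.75, 2.08], [0.22, 2.7], [-1.18, 4.32], [0.11, 2.71], [-2.7, 2.7]. Speed limits (rad/s): [2.57, 2.57, 3.14, 3.14, 3.14, 3.14].

INTERFACE

Orientations are given as a unit quaternion [w, x, y, z].
In Python, from rig import manip, get_image, camera_info gives the robot as it stands. The module is installed in compiled form; this text tells all that it offers.
- The arm moves only by the shell command python3 -m crank 'ROWS' [FORCE]. ROWS is a JSON object of lists of equal length, an entry for each row: "translation": the shift along the tool's x, y, z in mm, a list of three; "roll": the turn about the tool's z in rad; "fingers": the opening, from 0 (shut) to 1 (fully open). A call has 1 to 8 rows; each row shifts and turns the commanded pose from where the row before left it, along the tool's axes as they then stand; what a row does not reach is not made up. A row lasts 1/10 s, in which the tool goes at most 50 mm and 8.59 degrees, less where a joint would pass 70% of its speed; a pose out of reach is approached as far as the arm can. A call is refused whole if a number of a shift passes 50 or a number of a turn 0.15, either way. A call with a gripper value outside its range is refused whole. The fingers move at their own pace and stop on an object; FORCE is the grip in N (left out, the last holds). Time passes only in rows, so rows that do not move let the fingers close. It gives the time, the measured TCP pose, the force, the opening and the grip force at its end, in the units of the state.
- manip.get_state(): the state, without advancing time (a new reading comes with each control period).
- get_image(name): name is "scene" or "top"; returns the picture (420x560x3 uint8, blue, green, red); there is no depth.
- camera_info(name): a dict with "mtx" (3x3 intrinsics, pixels), "D" ([k1, k2, p1, p2, k3] as OpenCV has them; the pictures are not rectified), "rvec" (rotation vector, rad) and "tvec" (3), from world to camera coordinates, as OpenCV has them. Camera axes: x right, y down, z forward; pixel columns grow to the right and rows downward; lengths in m; the calibration is good to about 2 mm. A picture is of the moment at which its call begins. camera_info takes no time and is no camera call.
- manip.sign_off(): hands the job in; it is judged then, once.
The state is a dict: "clock": time; "qpos": joint angles; "qd": joint speeds; "effort": joint torques, N m; "position": TCP position; "ee_rot": TCP orientation; "contact_force": force on the tool from outside, world axes, zero at the start; "moment": the same for the moment, N m; "width": finger opening in m; "gripper_force": force on a finger pad.
Only numpy, scipy, OpenCV 4.12 (cv2) and the standard library are available. Lean on these libraries where they do the work, as an engineer would, in place of code of your own. Each camera call takes 0.05 s, during which the arm holds its last target. There are 200 camera calls.

## Working session

There is one attempt and no reset: what is moved stays moved. The work goes in short steps, Python scripts to look and compute and a shell command to move; the robot and the scene stay as the last step left them, time stands still between calls to the robot, and variables do not carry over. Pictures are saved under pics/ and viewed, at most 10 in all, crops included, and the job is handed in when it is done.

```bash
mkdir -p pics; python3 - <<'E'
from rig import manip,get_image,camera_info
import cv2
for n in("top","scene"):
    cv2.imwrite(f"pics/{n}0.png",get_image(n)); i=camera_info(n); print(n,i)
s=manip.get_state(); print(s)
E
```

```text
top {'mtx': array([[509.10041466,   0.        , 283.86618115],
       [  0.        , 509.10041466, 215.48095333],
       [  0.        ,   0.        ,   1.        ]]), 'D': array([-0.1311798,  0.       ,  0.       ,  0.       ,  0.       ]), 'rvec': array([ 2.1820104 , -2.17229455,  0.15128006]), 'tvec': array([-0.00654593,  0.53359443,  0.75430486])}
scene {'mtx': array([[419.21500043,   0.        , 283.12797811],
       [  0.        , 419.21500043, 204.79457029],
       [  0.        ,   0.        ,   1.        ]]), 'D': array([0.03459619, 0.        , 0.        , 0.        , 0.        ]), 'rvec': array([ 1.24946712,  2.08662935, -1.05528004]), 'tvec': array([ 0.22392431, -0.19381967,  1.12962905])}
{'clock': 0.1, 'qpos': array([-1.29603549e+00,  2.76567862e-01,  1.50599662e+00,  5.75003506e-06,
        1.36069448e+00, -1.20980683e-01]), 'qd': array([-0.00069621, -0.00040494, -0.00145653,  0.00158091,  0.00023075,
        0.00080041]), 'effort': array([ 2.70399214e-03, -4.17695582e+01, -2.46405190e+01,  7.22912273e-05,
        5.80936219e-03, -9.98666025e-06]), 'position': array([ 0.22153976, -0.53011019,  0.23050956]), 'ee_rot': array([-8.30907464e-04,  9.80487149e-01,  1.96581427e-01, -6.11951171e-05]), 'contact_force': array([-0.48503867,  0.92870782,  0.16293378]), 'moment': array([-0.02611755,  0.01069985, -0.07028031]), 'gripper_force': 0.0, 'width': 0.08510162040248259}
```

View pics/top0.png

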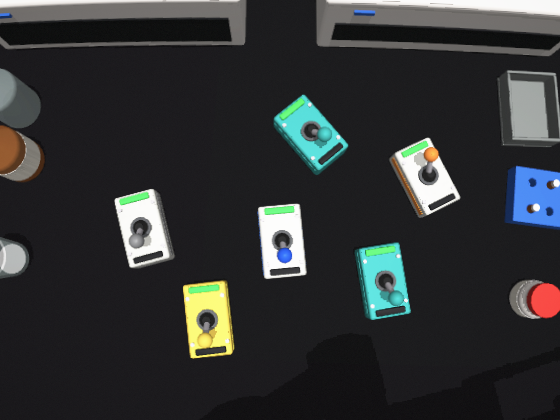

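View pics/scene0.png

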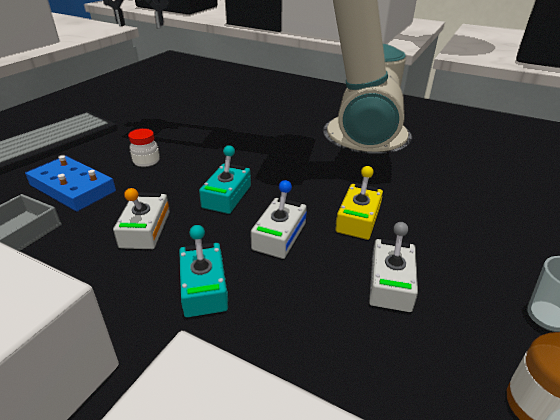

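```bash
cat > h.py <<'E'
import cv2,numpy as np
from rig import manip,get_image,camera_info
from scipy.spatial.transform import Rotation as R
def back(px,z,n="top"):
    c=camera_info(n); M=cv2.Rodrigues(c["rvec"])[0]
    u=cv2.undistortPoints(np.array([[px]],float),c["mtx"],c["D"])[0,0]
    d=M.T@np.array([u[0],u[1],1]); o=-M.T@c["tvec"]
    return o+d*(z-o[2])/d[2]
def tool():
    s=manip.get_state(); w,x,y,z=s["ee_rot"]
    return s["position"],R.from_quat([x,y,z,w]).as_matrix(),s
E
python3 - <<'E'
from h import *
im=get_image("top"); hsv=cv2.cvtColor(im,cv2.COLOR_BGR2HSV)
def cen(m,x0,y0,x1,y1,mn=25):
    m=m.copy();k=np.zeros_like(m);k[y0:y1,x0:x1]=m[y0:y1,x0:x1]
    n,l,s,c=cv2.connectedComponentsWithStats(k); i=1+np.argmax(s[1:,4]); return c[i],s[i,4]
g=cv2.inRange(hsv,(50,150,100),(70,255,255))
am=cv2.inRange(hsv,(8,200,150),(16,255,255)); bl=cv2.inRange(hsv,(112,200,100),(125,255,255)); bk=cv2.inRange(hsv,(0,0,0),(180,255,40))
gy=cv2.inRange(hsv,(0,0,60),(180,60,120))
for n,win,bm,bw,kw in (("amber",(395,135,440,165),am,(420,143,442,166),(425,190,457,210)),("blue",(262,203,300,218),bl,(275,245,295,266),(268,263,302,279)),("grey",(115,188,152,206),gy,(128,230,145,250),(131,249,165,265))):
    a,na=cen(g,*win); k,nk=cen(bk,*kw); b,nb=cen(bm,*bw)
    A,K,B=back(a,.045),back(k,.045),back(b,.095); C=(A+K)/2; d=A-K
    print(n,a.round(),na,k.round(),nk,b.round(),nb,"ctr",C.round(3),"yaw",round(np.arctan2(d[1],d[0]),3),"barsep",round(np.hypot(*d[:2]),3),"ball",B.round(3))
p,M,s=tool(); print(p,M.round(3))
for px in((311,134),(383,281),(208,320)): print(back(px,.045).round(3))
c=np.hstack([cv2.resize(im[125:225,375:475],None,fx=4,fy=4),cv2.resize(im[195:295,232:332],None,fx=4,fy=4)])
cv2.imwrite("pics/crop.png",c)
E
```

```text
Traceback (most recent call last):
ValueError: attempt to get argmax of an empty sequence
```

```bash
cat > m.py <<'E'
from h import *
im=cv2.imread("pics/top0.png"); hsv=cv2.cvtColor(im,cv2.COLOR_BGR2HSV)
def cen(m,x0,y0,x1,y1):
    k=np.zeros_like(m);k[y0:y1,x0:x1]=m[y0:y1,x0:x1]
    n,l,s,c=cv2.connectedComponentsWithStats(k)
    if n<2: return np.array([(x0+x1)/2,(y0+y1)/2]),0
    i=1+np.argmax(s[1:,4]); return c[i],s[i,4]
g=cv2.inRange(hsv,(45,130,80),(75,255,255))
am=cv2.inRange(hsv,(3,130,120),(22,255,255)); bl=cv2.inRange(hsv,(105,130,80),(130,255,255)); bk=cv2.inRange(hsv,(0,0,0),(180,255,50))
gy=cv2.inRange(hsv,(0,0,60),(180,60,120))
for n,win,bm,bw,kw in (("amber",(395,135,440,165),am,(420,143,442,166),(425,190,457,210)),("blue",(262,203,300,218),bl,(275,245,295,266),(268,265,302,276)),("grey",(115,188,152,206),gy,(128,230,145,250),(131,249,165,265))):
    a,na=cen(g,*win); k,nk=cen(bk,*kw); b,nb=cen(bm,*bw)
    A,K,B=back(a,.045),back(k,.045),back(b,.095); C=(A+K)/2; d=A-K
    print(n,a.round(),na,k.round(),nk,b.round(),nb,"ctr",C.round(3),"yaw",round(np.arctan2(d[1],d[0]),3),"barsep",round(np.hypot(*d[:2]),3),"ball",B.round(3))
p,M,s=tool(); print(p,M.round(3))
for px in((311,134),(383,281),(208,320)): print(back(px,.045).round(3))
c=np.hstack([cv2.resize(im[125:225,375:475],None,fx=4,fy=4),cv2.resize(im[195:295,232:332],None,fx=4,fy=4)])
cv2.imwrite("pics/crop.png",c)
E
python3 m.py
```

```text
amber [414. 149.] 141 [451. 206.] 80 [431. 154.] 169 ctr [ 0.593 -0.235  0.045] yaw 0.544 barsep 0.106 ball [ 0.618 -0.217  0.095]
blue [279. 210.] 172 [286. 268.] 7 [284. 255.] 172 ctr [ 0.497 -0.002  0.045] yaw 0.123 barsep 0.088 ball [ 0.471 -0.003  0.095]
grey [134. 198.] 162 [147. 255.] 58 [140. 237.] 70 ctr [0.514 0.213 0.045] yaw 0.266 barsep 0.09 ball [0.495 0.201 0.095]
[ 0.22156681 -0.53017777  0.23064218] [[ 0.923  0.386 -0.   ]
 [ 0.386 -0.923  0.001]
 [ 0.    -0.001 -1.   ]]
[ 0.659 -0.045  0.045]
[ 0.433 -0.154  0.045]
[0.375 0.108 0.045]
```

View pics/crop.png

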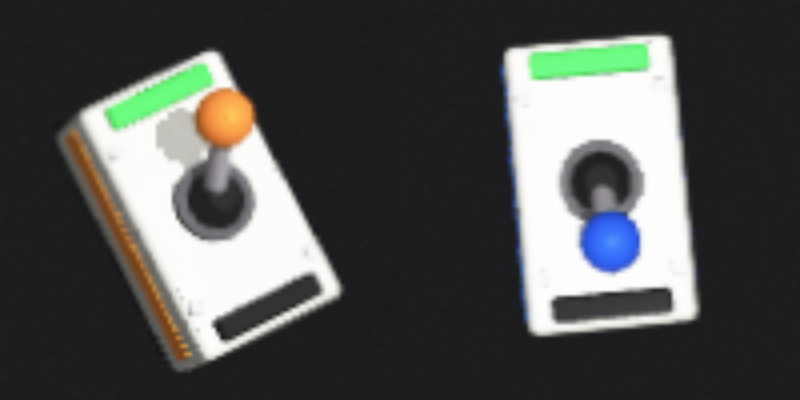

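The crop shows the white box with the amber ball (top px 431,154, leaning to the green bar) and the white box with the blue ball (284,255, leaning to the black bar). The look-alikes are turquoise at (311,134) and (383,281) and yellow at (208,320), so the two white boxes are the ones meant. From the crop, the bar centres are amber green (415,149.2) and black (441.8,201.8), and blue green (279.3,210.3) and black (285,271.3).

```bash
cat > w.py <<'E'
from h import *
p,M,s=tool()
for n,a,k,b,sg in (("amber",(415,149.2),(441.8,201.8),(431,154),1),("blue",(279.3,210.3),(285,271.3),(284,255),-1)):
    A,K,B=back(a,.045),back(k,.045),back(b,.095); C=(A+K)/2;d=A-K;L=np.hypot(*d[:2]);u=d/L
    print(n,"C",C.round(3),"yaw",round(np.arctan2(u[1],u[0]),3),L.round(3),"ball",B.round(3),"ball rel box",((B-C)[:2]@np.array([[u[0],-u[1]],[u[1],u[0]]])).round(3))
    # pivot estimate: centre from bars; line through it
    for nm,off in(("start",sg*.07),("end",sg*.012)):
        q=C+u*off; q[2]=.08
        print("  ",nm,q.round(3),"tool mm",(M.T@(q-p)*1000).round(0))
print("tool yaw",np.arctan2(M[1,0],M[0,0]),p.round(3),s["clock"],s["width"],s["contact_force"].round(1))
E
python3 w.py
```

```text
amber C [ 0.596 -0.228  0.045] yaw 0.451 0.092 ball [ 0.618 -0.217  0.095] ball rel box [0.025 0.   ]
   start [ 0.659 -0.198  0.08 ] tool mm [ 532. -138.  151.]
   end [ 0.607 -0.223  0.08 ] tool mm [ 474. -135.  151.]
blue C [ 0.494 -0.001  0.045] yaw 0.096 0.092 ball [ 0.471 -0.003  0.095] ball rel box [-0.023  0.001]
   start [ 0.424 -0.008  0.08 ] tool mm [ 388. -403.  151.]
   end [ 0.482 -0.002  0.08 ] tool mm [ 444. -386.  151.]
tool yaw 0.395817241859604 [ 0.222 -0.53   0.231] 0.15 0.08527850720537379 [-0.2 -0.2  0.6]
```

```bash
python3 -m crank '{"translation":[[40,-10,0],[40,-10,0],[40,-10,0],[40,-10,0],[40,-10,0],[40,-10,0],[40,-10,0],[40,-10,0]],"roll":[-0.055,0,0,0,0,0,0,0],"fingers":[0,0,0,0,0,0,0,0]}' 40 && python3 -m crank '{"translation":[[40,-10,0],[40,-10,0],[40,-10,0],[40,-10,0],[40,-10,0],[0,0,0]],"roll":[0,0,0,0,0,0],"fingers":[0,0,0,0,0,0]}'; python3 w.py
```

```text
clock: 0.95
position: [0.4773, -0.3195, 0.2311]
ee_rot: [-0.0, 0.975, 0.223, -0.0]
contact_force: [0.8, -1.4, 0.7]
width: -0.0002
gripper_force: 0.0
clock: 1.55
position: [0.638, -0.1848, 0.2302]
ee_rot: [-0.001, 0.974, 0.226, 0.001]
contact_force: [-0.8, 0.3, 0.3]
width: -0.0002
gripper_force: 0.0
amber C [ 0.596 -0.228  0.045] yaw 0.451 0.092 ball [ 0.618 -0.217  0.095] ball rel box [0.025 0.   ]
   start [ 0.659 -0.198  0.08 ] tool mm [ 13.  21. 150.]
   end [ 0.607 -0.223  0.08 ] tool mm [-45.  21. 150.]
blue C [ 0.494 -0.001  0.045] yaw 0.096 0.092 ball [ 0.471 -0.003  0.095] ball rel box [-0.023  0.001]
   start [ 0.424 -0.008  0.08 ] tool mm [-115. -253.  150.]
   end [ 0.482 -0.002  0.08 ] tool mm [ -60. -232.  150.]
tool yaw 0.45573597748474065 [ 0.638 -0.185  0.23 ] 1.55 -0.0002471950239387487 [-0.8  0.3  0.3]
```

```bash
python3 -m crank '{"translation":[[13,21,0],[0,0,30],[0,0,40],[0,0,40],[0,0,40],[0,0,0],[0,0,0]],"roll":[0,0,0,0,0,0,0],"fingers":[0,0,0,0,0,0,0]}'; python3 - <<'E'
from h import *
cv2.imwrite("pics/a1.png",cv2.resize(get_image("scene")[130:280,60:260],None,fx=3,fy=3))
E
python3 w.py|grep -A2 amb
```

```text
clock: 2.25
position: [0.6549, -0.2024, 0.0812]
ee_rot: [-0.0, 0.975, 0.223, -0.001]
contact_force: [0.9, -1.0, 0.7]
width: -0.0005
gripper_force: 0.0
amber C [ 0.596 -0.228  0.045] yaw 0.451 0.092 ball [ 0.618 -0.217  0.095] ball rel box [0.025 0.   ]
   start [ 0.659 -0.198  0.08 ] tool mm [ 5. -3.  3.]
   end [ 0.607 -0.223  0.08 ] tool mm [-53.  -3.   3.]
```

View pics/a1.png

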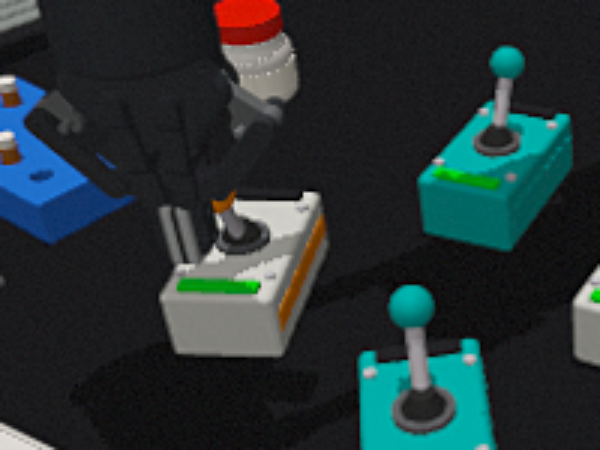

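The fingertips stand shut above the green bar, just on the ON side of the amber ball. Now I push along the box's -x.

```bash
python3 -m crank '{"translation":[[-15,-3,0],[-15,0,0],[-12,0,0],[-12,0,0],[0,0,0],[0,0,0],[25,0,0],[25,0,0]],"roll":[0,0,0,0,0,0,0,0],"fingers":[0,0,0,0,0,0,0,0]}' && python3 -m crank '{"translation":[[0,0,-50],[0,0,-50],[0,0,-30],[0,-40,0],[0,-40,0],[0,-40,0],[0,-40,0],[0,0,0]],"roll":[0,0,0,0,0,0,0,0],"fingers":[0,0,0,0,0,0,0,0]}'; python3 - <<'E'
from h import *
a=get_image("scene")[130:280,60:345];b=get_image("top")[100:300,220:480]
cv2.imwrite("pics/a2.png",np.vstack([cv2.resize(a,(570,300)),cv2.resize(b,(570,300))]))
E
python3 w.py
```

```text
clock: 3.1
position: [0.6507, -0.2012, 0.0812]
ee_rot: [-0.0, 0.975, 0.223, -0.0]
contact_force: [0.2, -1.3, 0.6]
width: -0.0001
gripper_force: 0.0
clock: 3.9
position: [0.578, -0.0525, 0.2114]
ee_rot: [-0.002, 0.974, 0.226, -0.001]
contact_force: [-0.5, -0.8, 0.3]
width: -0.0
gripper_force: 0.0
amber C [ 0.596 -0.228  0.045] yaw 0.451 0.092 ball [ 0.618 -0.217  0.095] ball rel box [0.025 0.   ]
   start [ 0.659 -0.198  0.08 ] tool mm [  8. 161. 132.]
   end [ 0.607 -0.223  0.08 ] tool mm [-50. 161. 132.]
blue C [ 0.494 -0.001  0.045] yaw 0.096 0.092 ball [ 0.471 -0.003  0.095] ball rel box [-0.023  0.001]
   start [ 0.424 -0.008  0.08 ] tool mm [-120. -112.  131.]
   end [ 0.482 -0.002  0.08 ] tool mm [-65. -92. 131.]
tool yaw 0.45290610075269433 [ 0.581 -0.056  0.211] 4.0 0.00014889260038295347 [ 0.4  0.4 -0.1]
```

View pics/a2.png

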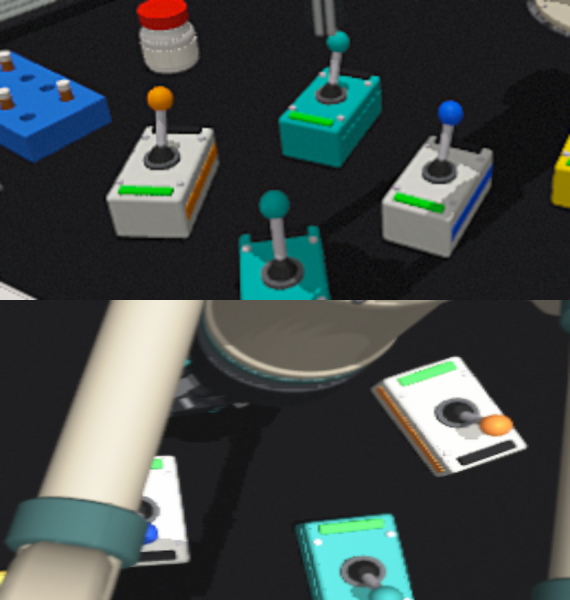

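The amber lever now leans to the black bar (OFF), with its ball at lower-panel px (495,425). The blue lever is still OFF. Next is the blue switch.

```bash
python3 -m crank '{"translation":[[-30,-28,0],[-30,-28,0],[-30,-28,0],[-30,-28,0],[0,0,0],[0,0,0],[0,0,0],[0,0,0]],"roll":[0,0,0,0,0.14,0.14,0.075,0],"fingers":[0,0,0,0,0,0,0,0]}'; python3 w.py | tail -4
```

```text
clock: 4.8
position: [0.4249, -0.0096, 0.2114]
ee_rot: [0.0, 0.999, 0.047, 0.0]
contact_force: [-0.2, 0.4, -0.3]
width: -0.0002
gripper_force: 0.0
blue C [ 0.494 -0.001  0.045] yaw 0.096 0.092 ball [ 0.471 -0.003  0.095] ball rel box [-0.023  0.001]
   start [ 0.424 -0.008  0.08 ] tool mm [ -1.  -2. 131.]
   end [ 0.482 -0.002  0.08 ] tool mm [ 57.  -2. 131.]
tool yaw 0.09491092624188109 [ 0.425 -0.01   0.211] 4.8 -0.00015703687877245435 [-0.2  0.4 -0.3]
```

```bash
python3 -m crank '{"translation":[[0,-2,40],[0,0,40],[0,0,40],[0,0,10],[0,0,0],[0,0,0]],"roll":[0,0,0,0,0,0],"fingers":[0,0,0,0,0,0]}' && python3 -m crank '{"translation":[[15,0,0],[15,0,0],[14,0,0],[14,0,0],[0,0,0],[0,0,0],[-25,0,0],[-25,0,0]],"roll":[0,0,0,0,0,0,0,0],"fingers":[0,0,0,0,0,0,0,0]}' && python3 -m crank '{"translation":[[0,0,-50],[0,0,-50],[0,0,-40],[-40,0,0],[-40,0,0],[0,0,0],[0,0,0]],"roll":[0,0,0,0,0,0,0],"fingers":[0,0,0,0,0,0,0]}'; python3 - <<'E'
from h import *
a=get_image("scene")[130:320,60:440];b=get_image("top")[100:300,100:480]
cv2.imwrite("pics/a3.png",np.vstack([cv2.resize(a,(600,300)),cv2.resize(b,(600,300))]))
E
```

```text
clock: 5.4
position: [0.4254, -0.0071, 0.0824]
ee_rot: [0.0, 0.999, 0.048, 0.001]
contact_force: [0.1, 0.9, 0.2]
width: -0.0001
gripper_force: 0.0
clock: 6.2
position: [0.4311, -0.0057, 0.0811]
ee_rot: [-0.0, 0.999, 0.048, -0.0]
contact_force: [0.7, -0.5, 0.0]
width: 0.0002
gripper_force: 0.0
clock: 6.9
position: [0.3514, -0.0133, 0.2215]
ee_rot: [0.0, 0.999, 0.048, 0.001]
contact_force: [0.3, -0.8, -0.3]
width: 0.0
gripper_force: 0.0
```

View pics/a3.png

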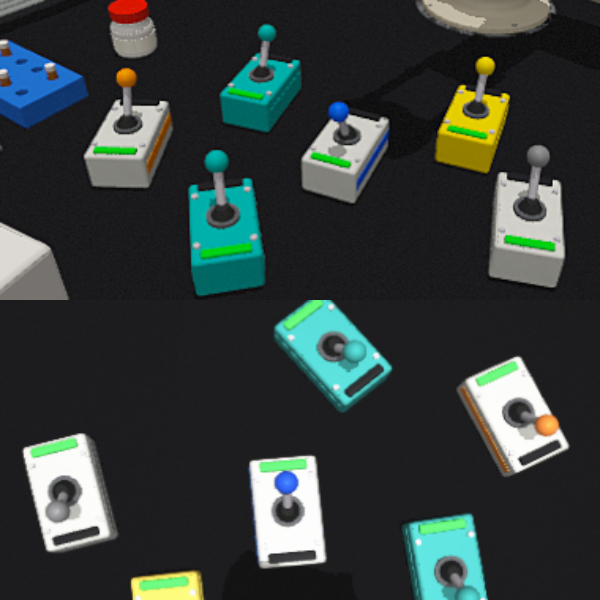

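Blue now leans to the green bar (ball at 286,483). Amber (547,425) and grey (57,511) lean to black, and the arm is clear.

```bash
python3 -c "
from rig import manip; print(manip.sign_off())"
```

```text
the job is handed in; nothing more can be done
None
```

The changeover is done and handed in: amber was switched off first, then blue on. Grey stayed off, and the arm was clear of everything after about 7 s.

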